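Light the chiselling block, tuck the knife blank's tang under the keeper and hold it flat

TASK

First aim the bench lamp with its ball handle, swivelling and tilting the hood until it shines straight at the middle of the chiselling block's top face, and leave it aimed there. Then take the bare knife blank (no handle), lay it on the block and slide its tang straight in, about 30 mm, beneath the steel keeper leaf at the block's far end without prying the leaf up, and press the blank down flat on the block as for chiselling. Finish while still holding it pressed down with the fingers, the leaf at rest over the tang, and leave the other things on the bench alone.

Things in the scene. Friction and masses are not known exactly. Their poses are not given: they have to be found in the camera images.
- block: Chiselling block: pale hardwood slab 240 long (x) x 150 wide (y) x 48 mm high, fixed by four iron dogs that stand out 25 mm from its long sides (up to 36 mm high). Origin: centre of its underside, on the bench. x points along it to the end with the keeper, away from the robot; y left, z up. A packing plate (x = 82 to 118 mm) under the keeper's root stops what is pushed in.
- block_face (a point): Centre of the block's top face (48 mm above the bench), which the lamp has to shine at; axes as the block's. The face is bare from x = -120 mm to the keeper's lip at +12 mm.
- keeper (a joint): How far the keeper leaf is pried up, rad: 0 at rest (its stop), growing as its front edge rises (0.08 rad is 5 mm there). It hinges at its root; the preloaded spring needs about 5 N upward at the front edge before it begins to lift.
- keeper_edge (a point): Keeper: spring-steel leaf 60 mm wide, 3 mm thick, centred on the block's y = 0. This point: middle of its flat underside's front edge, at (25, 0, 56) mm in the block's frame, so 8 mm clear above the face. The flat runs back level from here to the root at x = 85 mm; forward of it the lip turns up at 35 degrees to x = 12 mm, where its top is 68 mm above the bench. Axes as the block's.
- blank_mid (a point): Knife blank without handle: plain steel, flat, 6 mm thick, 180 mm long, about 0.2 kg, lying flat on the bench at the right. Point: on its middle line, half-way up (3 mm), 90 mm from either end, near the centre of mass. x points to the tang, z up. Blade 32 mm wide, sides parallel from x = -45 to +40 mm (grip here, across), pointed at x = -90 mm; tang 18 to 20 mm wide from x = 40 to 90 mm.
- blank_tang_end (a point): Middle of the tang's end face, half-way up: 90 mm along x from blank_mid. Same axes.
- lamp_head (a point): Bench lamp at the left: flared dull olive-green hood, 132 mm across its mouth, black socket in a fork on a 16 mm post, round foot (136 mm across) fixed to the bench. Point: where swivel and tilt axes cross, 250 mm above the bench. x is the middle of the beam (out of the hood's mouth, 133 mm ahead), y the tilt axis (to the left seen along the beam), z square to both.
- lamp_ball (a point): Centre of the lamp's black ball handle, 26 mm across, on an 8 mm stem behind the socket: 105 mm behind lamp_head on the beam's line, so always straight opposite to where the lamp shines. Same axes. Gripped from above across the stem, it can be led round to set both joints; they are stiff (about 1.5 to 3 N at the ball) and stay where they are left.
- lamp_swivel (a joint): Lamp's swivel about the upright post, rad, -1.6 to 1.6; grows as the beam turns anticlockwise seen from above. At 0 the beam points roughly to -y of the world (the foot is turned a little from place to place).
- lamp_tilt (a joint): Lamp's tilt about its level pin, rad, -0.35 to 0.95: 0 with the beam level, positive with the beam pointing down.
- hammer: Bystander: hammer, 270 mm long with a wooden handle, lying beyond the block at the right. Origin on the bench.
- file: Bystander: flat file with a wooden handle, 300 mm long, 22 mm high, lying at the far right. Origin on the bench.
- whetstone: Bystander: grey whetstone on a wooden base, 205 x 73 x 35 mm, at the far left, behind the lamp's handle. Origin: centre of its underside.
- knife: Bystander: finished knife with a wooden handle, 280 mm long, 22 mm high, lying near the robot at the left. Origin on the bench.
- chisel: Bystander: steel chisel 140 mm long, 11 mm square, lying between the blank and the file. Origin on the bench.
- punch: Bystander: square steel punch 110 mm long, 13 mm high, near the robot at the right. Origin on the bench.
- oilcan: Bystander: small copper oil can, 68 mm across, 135 mm high with its spout, standing between the block and the lamp, further from the robot. Origin: centre of its underside.
- tin: Bystander: round closed tin 60 mm across, 45 mm high, between the block and the lamp. Origin: centre of its underside.
Not all that is in view belongs to the job. There is more than one size of the part that bears blank_mid; the job needs the larger.

How it is judged:
By the outcome, as a careful person would: the job done as asked, in the order asked, and still so for the second after the job is handed in, while the arm keeps its last pose, push and grip.
It also fails if it takes over 58 s, if anything falls off the work surface, if the arm or the gripper's body presses on something with over 40 N, if the wrist force passes 120 N, or if a joint passes its speed limit or range.

ROBOT

A 7-joint arm with a two-finger parallel gripper is mounted at the origin on the work surface. World frame = base frame: x ahead of the robot, y to its left, z up, the work surface at z = 0. Lengths are in m, angles in rad, forces in N, time in s.
With the tool pointing down it reaches from about 0.35 to 0.9 m from the base axis. Payload 7.2 kg.
Tool frame: the origin (TCP) lies on the centre line of the jaws, within the pads' length; the fingertips stand robot.tips_ahead ahead of it and the grasp point (between the pads) lies 3 mm ahead of it (robot.tips_ahead is the distance from the TCP to the fingertips, in m); z points along the fingers, y is the line along which they close (so a half turn about z gives the same grasp; the last joint's range is limited). The gripper opens to 88 mm and grips with 3 to 60 N. Pads are 20 mm wide; open, the fingers measure 115 mm over their backs; the gripper's body (75 mm by 178 mm) begins 61 mm behind the grasp point.
Start: joints at [-1.279, 0.411, -0.013, 1.596, 0.006, 1.134, -0.082], TCP at [0.22, 0.585, 0.245] pointing down, gripper open.
Joint ranges: [-2.95, 2.95], [-0.29, 1.99], [-1.47, 1.44], [0.14, 2.54], [-1.03, 4.17], [0.13, 1.85], [-2.86, 2.86]. Speed limits (rad/s): [2.39, 2.39, 3.01, 3.01, 3.14, 3.14, 3.14].

INTERFACE

Orientations are given as a unit quaternion [w, x, y, z].
In Python, from cell import telemetry, cams, ticket, robot gives the robot as it stands.
- The arm moves only by the tool play_rows, never from a script. Its argument "moves" is a list of rows, each a list of 4 numbers: the shift along the tool's x, y, z in units of 50 mm (1.0 is 50 mm), then the turn about the tool's z in units of 6 degrees (1.0 is 6 degrees). A call has 1 to 8 rows; each row shifts and turns the commanded pose from where the row before left it, along the tool's axes as they then stand; what a row does not reach is not made up. A row lasts 1/10 s, in which the tool goes at most 50 mm and 8.59 degrees, less where a joint would pass 70% of its speed; a pose out of reach is approached as far as the arm can. A call is refused whole if a number of a shift passes 1 or a number of a turn 1, either way. A call with a gripper value outside its range is refused whole. "jaw" is the opening, from 0 (shut) to 1 (fully open), set as the call begins (left out, the last holds). The fingers move at their own pace and stop on an object; "newtons" is the grip in N (left out, the last holds). Time passes only in rows, so rows that do not move let the fingers close. It gives the time, the measured TCP pose, the force, the opening and the grip force at its end, in the units of the state.
- telemetry.read_state(): the state, without advancing time (a new reading comes with each control period).
- cams.camera(name): name is "side" or "top"; returns a dict with "pixels" (400x640x3 uint8, red, green, blue), "K" (3x3 intrinsics, pixels), "k1" (the pictures are not rectified: a ray, as slopes to the right and down, at radius r is drawn at 1 + k1 r^2 times it, then the intrinsics apply), "T" (4x4, takes a point from camera to world coordinates). Camera axes: x right, y down, z forward; pixel columns grow to the right and rows downward; lengths in m; the calibration is good to about 2 mm. A picture is of the moment at which its call begins. There is no depth.
- ticket.finish_job(): hands the job in; it is judged then, once.
The state is a dict: "t": time; "q": joint angles; "dq": joint speeds; "tau": joint torques, N m; "eef_pos": TCP position; "ee_rot": TCP orientation; "contact_force": force on the tool from outside, world axes, zero at the start; "torque": the same for the moment, N m; "finger_gap": opening from 0.0 (shut) to 1.0 (fully open); "gripper_force": force on a finger pad.
Only numpy, scipy, OpenCV 4.12 (cv2) and the standard library are available. Lean on these libraries where they do the work, as an engineer would, in place of code of your own. Each camera call takes 0.05 s, during which the arm holds its last target. There are 200 camera calls.

## Working session

There is one attempt and no reset: what is moved stays moved. The work goes in short steps, Python scripts to look and compute and a tool call to move; the robot and the scene stay as the last step left them, time stands still between calls to the robot, and variables do not carry over. Pictures are saved under pics/ and viewed, at most 13 in all, crops included, and the job is handed in when it is done.

Besides the shell and the picture viewer there is one more tool, called after "Emit:" as name(argument=value, ...), one argument or row to a line, values as JSON. play_rows: Moves the arm, as the interface text tells. Its arguments: {"type":"object","properties":{"moves":{"type":"array","items":{"type":"array","items":{"type":"number"}}},"jaw":{"type":"number"},"newtons":{"type":"number"}},"required":["moves"]}

```bash
mkdir -p pics; ls
python3 - <<'E'
from cell import telemetry,cams,robot
import cv2,numpy as np
s=telemetry.read_state();print(s); print(robot.tips_ahead)
for n in("side","top"):
    c=cams.camera(n);np.savez(f"{n}0.npz",**c);cv2.imwrite(f"pics/{n}0.png",c["pixels"][:,:,::-1]);print(n,c["K"],c["k1"],c["T"])
E
```

```text
pics
{'t': 0.0, 'q': array([-1.27921849,  0.41190733, -0.01276828,  1.59703119,  0.00560774,
        1.13430254, -0.0822248 ]), 'dq': array([ 8.44616126e-05,  1.00548289e-03, -1.06454675e-03, -3.96821877e-05,
       -1.65327624e-04, -6.77052148e-04, -7.31347906e-04]), 'tau': array([-3.84855766e-04, -5.87973189e+01,  6.41191788e-01, -2.91061610e+01,
       -5.39450906e-02,  1.87213282e-02,  1.41369978e-04]), 'eef_pos': array([0.21988442, 0.58454107, 0.24380939]), 'ee_rot': array([-9.53286710e-05,  1.78893353e-01,  9.83868141e-01, -8.00707024e-04]), 'contact_force': array([0.31695771, 0.11217934, 0.46093276]), 'torque': array([-0.01920191,  0.02445766, -0.01855594]), 'gripper_force': 0.0, 'finger_gap': 0.9983490393676087}
0.022
side [[465.13664239   0.         325.51041664]
 [  0.         465.13664239 203.27997679]
 [  0.           0.           1.        ]] -0.08181348177993496 [[ 0.96950022 -0.19195745  0.15238657  0.33634724]
 [-0.24508269 -0.75435126  0.60900629 -0.89231268]
 [-0.0019503  -0.62777904 -0.77838916  1.2290078 ]
 [ 0.          0.          0.          1.        ]]
top [[363.81964503   0.         315.81470603]
 [  0.         363.81964503 200.22832169]
 [  0.           0.           1.        ]] 0.015417236569317717 [[ 0.14150246 -0.9670814   0.21149613  0.28627726]
 [-0.98993625 -0.13784398  0.03201978 -0.06065369]
 [-0.00181227 -0.21389856 -0.9768542   1.32608995]
 [ 0.          0.          0.          1.        ]]
```

View pics/side0.png

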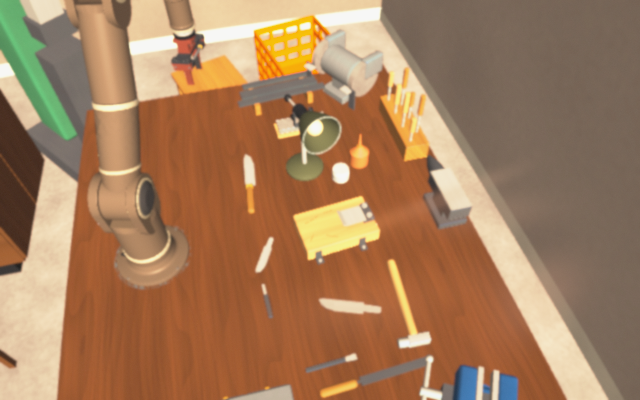

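View pics/top0.png

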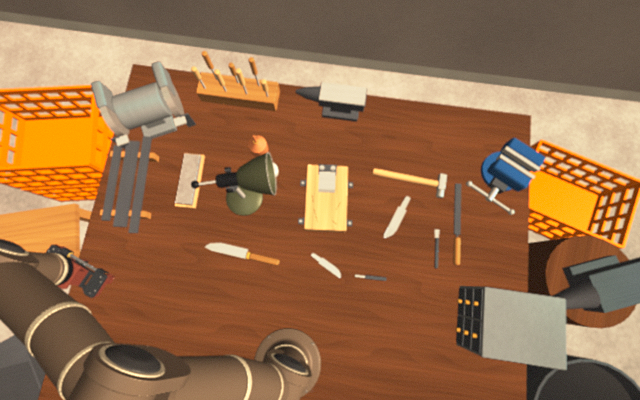

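The side view shows the lamp hood at (318,133), its ball near (290,98) and the block near (337,228). There are two blank candidates:
- Large blank: side (350,306), top (397,217).
- Small blank: side (265,255), top (326,265).

The larger one, to the right of the block, fits the description. I'll confirm it in a crop and measure.

```bash
cat > h.py <<'E'
import numpy as np,cv2
from cell import telemetry,cams
def load(n,f=None):
    if f: return dict(np.load(f))
    return cams.camera(n)
def ray(c,uv):
    d=(np.array(uv,float)-c["K"][:2,2])/np.array([c["K"][0,0],c["K"][1,1]])
    x=d.copy()
    for _ in range(20): x=d/(1+c["k1"]*(x@x))
    T=c["T"];return T[:3,3],T[:3,:3]@np.append(x,1)
def plane(c,uv,z):
    o,d=ray(c,uv);return o+d*(z-o[2])/d[2]
def tri(c1,u1,c2,u2):
    o1,d1=ray(c1,u1);o2,d2=ray(c2,u2)
    s=np.linalg.lstsq(np.c_[d1,-d2],o2-o1,rcond=None)[0]
    a=o1+s[0]*d1;b=o2+s[1]*d2;return (a+b)/2,np.linalg.norm(a-b)
def proj(c,p):
    T=c["T"];q=T[:3,:3].T@(np.array(p)-T[:3,3]);x=q[:2]/q[2];x=x*(1+c["k1"]*(x@x))
    return x*[c["K"][0,0],c["K"][1,1]]+c["K"][:2,2]
E
python3 - <<'E'
from h import *
t=load(0,"top0.npz");s=load(0,"side0.npz")
def big(c,box,k): 
    x0,y0,x1,y1=box;return cv2.resize(c["pixels"][y0:y1,x0:x1,::-1],None,fx=k,fy=k,interpolation=cv2.INTER_CUBIC)
a=big(t,(290,155,420,285),3);b=big(s,(250,80,380,210),3)
d=big(s,(290,190,390,320),3);e=big(t,(180,145,290,225),4)
im=np.zeros((600,800,3),np.uint8);im[:390,:390]=a;im[:390,400:790]=b[:, :390]
cv2.imwrite("pics/c1.png",im)
im=np.zeros((400,800,3),np.uint8);im[:390,:300]=d;im[:320,320:760]=e;cv2.imwrite("pics/c2.png",im)
# masks
for n,c,box in(("top",t,(375,190,420,245)),("side",s,(310,290,388,322))):
    x0,y0,x1,y1=box;hsv=cv2.cvtColor(c["pixels"],cv2.COLOR_RGB2HSV)[y0:y1,x0:x1]
    m=((hsv[...,1]<110)&(hsv[...,2]>110)).astype(np.uint8)
    k,l,st,ce=cv2.connectedComponentsWithStats(m);i=1+np.argmax(st[1:,4])
    cnt=max(cv2.findContours((l==i).astype(np.uint8),0,1)[0],key=len)[:,0]+[x0,y0]
    P=np.array([plane(c,p,.006)[:2] for p in cnt]); q=np.argwhere(l==i)[:,::-1]+[x0,y0]
    Q=np.array([plane(c,p,.006)[:2] for p in q]);m0=Q.mean(0);w,V=np.linalg.eigh(np.cov((Q-m0).T));ax=V[:,1]
    if ax[0]<0: ax=-ax
    r=(P-m0)@ax;lat=(Q-m0)@[-ax[1],ax[0]];rr=(Q-m0)@ax
    print(n,st[i],"c",m0,"ax",ax,np.degrees(np.arctan2(ax[1],ax[0])),"ext",r.min(),r.max(),"mid",m0+ax*(r.min()+r.max())/2)
    for u in np.arange(-.085,.09,.01):
        g=lat[abs(rr-u)<.005]
        if len(g): print("%.3f %.3f %.3f"%(u,g.min(),g.max()),end=' | ')
    print()
E
```

```text
top [  8   6  28  43 419] c [ 0.54729632 -0.32055668] ax [ 0.9247499  -0.38057537] -22.36932711058855 ext -0.08783788425192261 0.09529229242110045 mid [ 0.55074305 -0.32197516]
-0.085 -0.001 0.014 | -0.075 -0.010 0.015 | -0.065 -0.014 0.016 | -0.055 -0.017 0.016 | -0.045 -0.017 0.015 | -0.035 -0.020 0.016 | -0.025 -0.020 0.016 | -0.015 -0.019 0.016 | -0.005 -0.019 0.017 | 0.005 -0.018 0.017 | 0.015 -0.018 0.017 | 0.025 -0.018 0.018 | 0.035 -0.018 0.018 | 0.045 -0.017 0.017 | 0.055 -0.010 0.013 | 0.065 -0.010 0.013 | 0.075 -0.010 0.011 | 0.085 -0.009 0.012 | 
side [  9   8  62  16 634] c [ 0.54682447 -0.3201986 ] ax [ 0.92559589 -0.3785132 ] -22.241617469748515 ext -0.0875018401735421 0.09110880256860547 mid [ 0.54849377 -0.32088124]
-0.085 -0.002 0.015 | -0.075 -0.010 0.016 | -0.065 -0.015 0.014 | -0.055 -0.017 0.016 | -0.045 -0.019 0.017 | -0.035 -0.021 0.018 | -0.025 -0.019 0.017 | -0.015 -0.018 0.018 | -0.005 -0.020 0.018 | 0.005 -0.019 0.018 | 0.015 -0.019 0.018 | 0.025 -0.019 0.017 | 0.035 -0.017 0.018 | 0.045 -0.016 0.015 | 0.055 -0.011 0.012 | 0.065 -0.010 0.013 | 0.075 -0.009 0.014 | 0.085 -0.011 0.012 |
```

View pics/c1.png

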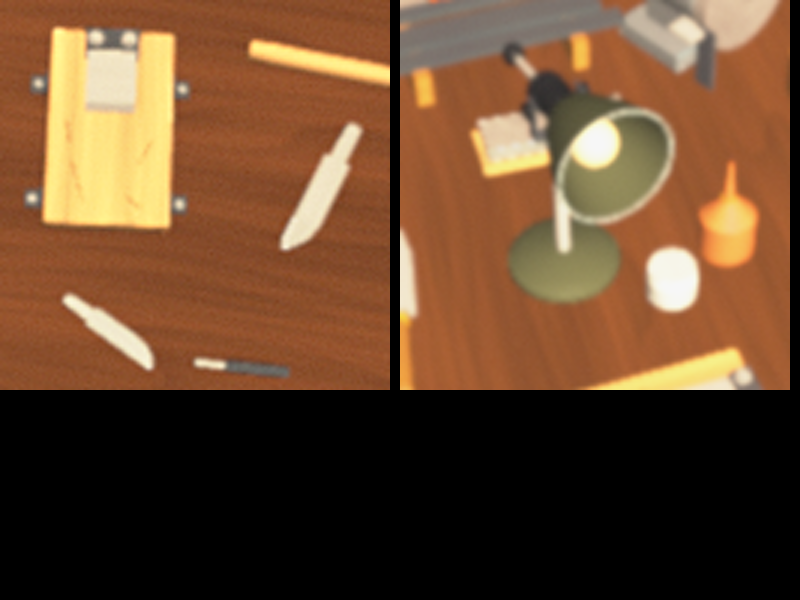

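View pics/c2.png

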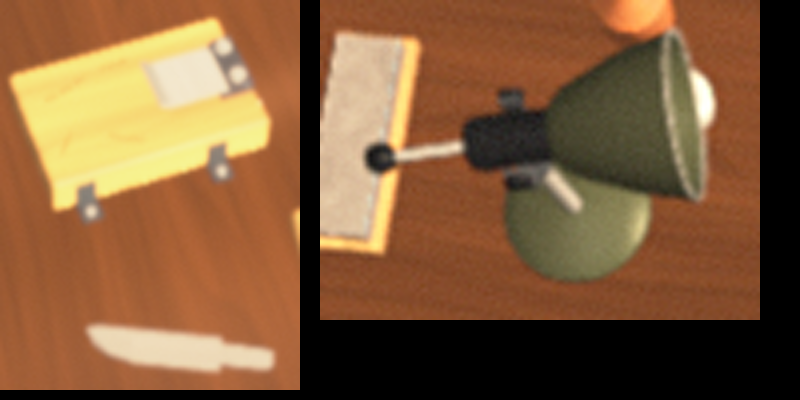

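The crops confirm the large blank: tang at the far end, about 180 mm long, middle near (0.549,-0.321), axis -22.3°. In the top view the lamp ball is at about (195,184) and the pin middle at about (228.6,180.3). In the side view the ball is at about (288,98). Next I measure the block and lamp.

Run:
```python
from h import *
t=load(0,"top0.npz");s=load(0,"side0.npz")
def ball(c,u,v,r=7):
    g=c["pixels"][v-r:v+r+1,u-r:u+r+1].max(2);m=(g<75).astype(np.uint8)
    k,l,st,ce=cv2.connectedComponentsWithStats(m);i=1+np.argmax(st[1:,4]);print(st[i]);return ce[i]+[u-r,v-r]
bt=ball(t,195,184);bs=ball(s,288,98,6);print(bt,bs)
B,e=tri(t,bt,s,bs);print("ball",B,e)
H=plane(t,(228.6,180.3),.25);print("head",H,np.linalg.norm(H-B))
# foot
for c,box in((s,(284,150,326,182)),(t,(222,188,266,218))):
    x0,y0,x1,y1=box;p=c["pixels"][y0:y1,x0:x1].astype(int)
    m=((p[...,1]>p[...,0]-5)&(p[...,1]>p[...,2]+10)).astype(np.uint8)
    cnt=max(cv2.findContours(m,0,1)[0],key=cv2.contourArea)[:,0]+[x0,y0]
    P=np.array([plane(c,q,.008)[:2] for q in cnt]);hull=cv2.minEnclosingCircle(P.astype(np.float32));print("foot",hull)
# block
for n,c,box in(("top",t,(298,158,356,236)),("side",s,(288,190,386,262))):
    x0,y0,x1,y1=box;h=cv2.cvtColor(c["pixels"],cv2.COLOR_RGB2HSV)[y0:y1,x0:x1]
    p=c["pixels"][y0:y1,x0:x1].astype(int)
    m=((p[...,0]>180)&(p[...,1]>140)).astype(np.uint8)
    cnt=max(cv2.findContours(m,0,1)[0],key=cv2.contourArea)[:,0]+[x0,y0]
    hull=cv2.convexHull(cnt);ap=cv2.approxPolyDP(hull,4,True)[:,0]
    print(n,[(tuple(q),plane(c,q,.048)[:2].round(3)) for q in ap])
    P=np.array([plane(c,q,.048)[:2] for q in cnt],np.float32);print(cv2.minAreaRect(P))
```

```text
[ 4  4  6  7 29]
[3 4 2 4 6]
[194.37931034 184.24137931] [285.66666667  97.5       ]
ball [0.51380657 0.34932549 0.24767677] 0.006057578505891369
head [0.5434213  0.24793496 0.25      ] 0.1056525951913297
foot ((0.5065659880638123, 0.2899922728538513), 9.999999747378752e-05)
foot ((0.5224510431289673, 0.2817363739013672), 0.0449550487101078)
top [((np.int32(308), np.int32(164)), array([0.694, 0.029])), ((np.int32(347), np.int32(167)), array([ 0.703, -0.114])), ((np.int32(345), np.int32(230)), array([ 0.471, -0.136])), ((np.int32(304), np.int32(227)), array([0.461, 0.009]))]
((0.5816586017608643, -0.054110974073410034), (0.24063736200332642, 0.150895357131958), 5.626736164093018)
side [((np.int32(362), np.int32(196)), array([0.692, 0.032])), ((np.int32(380), np.int32(230)), array([ 0.706, -0.114])), ((np.int32(378), np.int32(238)), array([ 0.691, -0.141])), ((np.int32(308), np.int32(259)), array([ 0.465, -0.162])), ((np.int32(293), np.int32(216)), array([0.454, 0.007]))]
((0.578994870185852, -0.06500690430402756), (0.24961882829666138, 0.18102841079235077), 5.5622782707214355)
```

```bash
cat > lamp.py <<'E'
from h import *
def comp(m,u,v):
    k,l,st,ce=cv2.connectedComponentsWithStats(m.astype(np.uint8))
    d=[np.hypot(*(ce[i]-[u,v]))+(1e3 if st[i,4]<8 else 0) for i in range(1,k)]
    i=1+int(np.argmin(d));return l==i,ce[i],st[i]
def dark(c,u,v,r,th):
    p=cv2.resize(c["pixels"][v-r:v+r+1,u-r:u+r+1],None,fx=4,fy=4,interpolation=cv2.INTER_CUBIC).max(2)
    m,ce,st=comp(p<th,r*4+2,r*4+2);return (ce+.5)/4-.5+[u-r,v-r],st/4
def green(c):
    p=c["pixels"].astype(int);return (p[...,1]>=p[...,0]-12)&(p[...,1]>p[...,2]+8)&(p[...,0]<140)&(p[...,1]<150)
E
python3 - <<'E'
from lamp import *
t=load(0,"top0.npz");s=load(0,"side0.npz")
bt,a=dark(t,195,184,6,90);bs,b=dark(s,288,98,6,95);print(bt,a,bs,b);B,e=tri(t,bt,s,bs);print("ball",B,e)
for c,nm,(u,v) in((s,"side",(304,167)),(t,"top",(244,198))):
    m=green(c);x=np.zeros_like(m);r=28;x[v-r:v+r,u-r:u+r]=m[v-r:v+r,u-r:u+r]
    if nm=="side": x[:155]=0
    mm,ce,st=comp(x,u,v);print(nm,ce,st)
    cnt=max(cv2.findContours(mm.astype(np.uint8),0,1)[0],key=len)[:,0]
    P=np.array([plane(c,q,.01)[:2] for q in cnt])
    if nm=="top": P=P[[q[1]>200 for q in cnt]]
    else: P=P[[q[1]>160 for q in cnt]]
    A=np.c_[2*P,np.ones(len(P))];sol=np.linalg.lstsq(A,(P**2).sum(1),rcond=None)[0];print("foot",sol[:2],np.sqrt(sol[2]+sol[:2]@sol[:2]))
E
```

```text
[194.47491039 184.09587814] [  2.5    3.25   7.25   6.75 139.5 ] [286.47363014  96.77910959] [ 2.5   2.5   6.    6.75 91.25]
ball [0.5151499  0.34819972 0.25062543] 0.0031539105062732254
side [294.21333333 164.52      ] [287 155  17  23 225]
foot [0.50502241 0.24820872] 0.030162604177903687
top [247.83666934 190.41553243] [ 227  170   45   45 1249]
foot [0.52742144 0.25177357] 0.04923932866298862
```

Run:
```python
from h import *
t=load(0,"top0.npz");s=load(0,"side0.npz")
for z in(.0,.015):print(plane(s,(304.7,166.3),z),plane(t,(244.6,197.5),z))
B=np.array([.515,.348,.25])
for H in([.5434,.248,.25],):
    print(proj(t,H),proj(s,H),np.linalg.norm(np.array(H)-B))
    F=np.array([.582,-.054,.048]);d=F-H;d/=np.linalg.norm(d);print(H-.105*d,d,np.degrees(np.arctan2(d[1],d[0])),np.arcsin(-d[2]))
    print(proj(t,H-.105*d),proj(t,H+.133*d),proj(s,H+.133*d),proj(t,F),proj(s,F))
```

```text
[0.54600766 0.25508745 0.        ] [0.54616745 0.247726   0.        ]
[0.54344876 0.24108347 0.015     ] [0.54322772 0.24423778 0.015     ]
[228.57776745 180.30374609] [301.57433092 114.37597674] 0.10395460547758331
[0.53230725 0.33478785 0.30805015] [ 0.10564525 -0.82655095 -0.55285858] -82.71625705450874 0.5857908864145933
[193.72173758 174.52879498] [267.8933601 186.8156674] [314.17483066 153.39064192] [326.24030586 196.47606653] [336.60615154 222.89123641]
```

Emit:
play_rows(
  moves=[
    [-0.72,-0.235,-0.2,0],
    [-0.72,-0.235,-0.2,0],
    [-0.72,-0.235,-0.2,0],
    [-0.72,-0.235,-0.2,0],
    [-0.72,-0.235,-0.2,0],
    [-0.72,-0.235,-0.2,0],
    [-0.72,-0.235,-0.2,0],
    [-0.72,-0.235,-0.1,0],
  ],
  jaw=0.7,
  newtons=30,
)

```text
t: 0.9
eef_pos: [0.4577, 0.3945, 0.3203]
ee_rot: [0.0, 0.179, 0.984, 0.0]
contact_force: [-0.2, -0.2, 0.8]
finger_gap: 0.702
gripper_force: 0.0
```

Emit:
play_rows(
  moves=[
    [-0.72,-0.235,0,0],
    [-0.72,-0.235,0,0],
    [0,0,0,1],
    [0,0,0,1],
    [0,0,0,1],
    [0,0,0,1],
    [0,0,0,1],
    [0,0,0,1],
  ],
)

```text
t: 1.7
eef_pos: [0.5154, 0.3481, 0.3191]
ee_rot: [-0.0, 0.476, 0.879, -0.0]
contact_force: [-0.2, -0.8, -1.0]
finger_gap: 0.7
gripper_force: 0.0
```

Emit:
play_rows(
  moves=[
    [0,0,0,1],
    [0,0,0,1],
    [0,0,0,0.8],
    [0,0,0,0],
    [0,0,0,0],
  ],
)

```text
t: 2.2
eef_pos: [0.5155, 0.3483, 0.3193]
ee_rot: [-0.0, 0.597, 0.803, -0.0]
contact_force: [-0.9, 0.3, 0.7]
finger_gap: 0.698
gripper_force: 0.0
```

```bash
cat > go.py <<'E'
import sys;from h import *
from scipy.spatial.transform import Rotation as R
# go.py x y z toolx_angle(deg): units from the present pose, in present tool axes
s=telemetry.read_state();q=s["ee_rot"];r=R.from_quat([q[1],q[2],q[3],q[0]]).as_matrix()
p=np.array([float(a) for a in sys.argv[1:4]]);a=np.degrees(np.arctan2(r[1,0],r[0,0]))
print("t",s["t"],"pos",s["eef_pos"].round(4),"ang %.2f"%a,"F",s["contact_force"].round(1),"gap",round(s["finger_gap"],3),round(s["gripper_force"],1),"tilt",r[:,2].round(4),"q",s["q"].round(2))
print("units",(r.T@(p-s["eef_pos"])/.05).round(3),"turn",round((a-float(sys.argv[4])+180)%360-180,2)/6)
E
python3 go.py .515 .348 .253 106.3
```

```text
t 2.2 pos [0.5155 0.3483 0.3193] ang 106.74 F [-0.9  0.3  0.7] gap 0.698 0.0 tilt [-4.e-04 -4.e-04 -1.e+00] q [-0.89  0.36  0.31  1.52 -0.11  1.28 -0.28]
units [-0.003 -0.01   1.327] turn 0.07333333333333333
```

Emit:
play_rows(
  moves=[
    [0,0,0.4,0.05],
    [0,0,0.4,0],
    [0,0,0.3,0],
    [0,0,0.23,0],
    [0,0,0,0],
  ],
)

```text
t: 2.7
eef_pos: [0.515, 0.3478, 0.2515]
ee_rot: [-0.0, 0.599, 0.8, -0.001]
contact_force: [-0.1, -0.3, -0.0]
finger_gap: 0.705
gripper_force: 0.0
```

Emit:
play_rows(
  moves=[
    [0,0,0,0],
    [0,0,0,0],
    [0,0,0,0],
    [0,0,0,0],
    [0,0,0,0],
    [0,0,0,0],
  ],
  jaw=0,
  newtons=30,
)

```text
t: 3.3
eef_pos: [0.516, 0.3487, 0.2537]
ee_rot: [0.0, 0.6, 0.8, 0.001]
contact_force: [1.8, 1.3, 1.1]
finger_gap: 0.278
gripper_force: 30.0
```

```bash
python3 go.py .532 .335 .311 97.3
```

```text
t 3.3 pos [0.516  0.3487 0.2537] ang 106.30 F [1.8 1.3 1.1] gap 0.278 30.0 tilt [ 0.0012  0.0011 -1.    ] q [-0.89  0.4   0.3   1.61 -0.13  1.15 -0.28]
units [-0.353  0.231 -1.147] turn 1.5
```

```bash
cat > arc.py <<'E'
import sys;from h import *
# arc.py n sw0 tilt0 sw1 tilt1 : sw = beam heading in world (deg), tool x = heading+180
n=int(sys.argv[1]);a0,t0,a1,t1=map(float,sys.argv[2:6])
pos=lambda a,t:-.105*np.array([np.cos(t)*np.cos(np.radians(a)),np.cos(t)*np.sin(np.radians(a)),-np.sin(t)])
for k in range(n):
    A0,A1=[a0+(a1-a0)*j/n for j in(k,k+1)];T0,T1=[t0+(t1-t0)*j/n for j in(k,k+1)]
    d=(pos(A1,T1)-pos(A0,T0))/.05;x=np.radians(A0+180)
    c,s=np.cos(x),np.sin(x);print([round(float(v),3) for v in(d[0]*c+d[1]*s,d[0]*s-d[1]*c,-d[2],(A0-A1)/6)])
E
python3 arc.py 12 -73.7 0 -82.7 0.586
```

```text
[-0.003, 0.027, -0.103, 0.125]
[-0.008, 0.027, -0.102, 0.125]
[-0.013, 0.027, -0.102, 0.125]
[-0.018, 0.027, -0.101, 0.125]
[-0.023, 0.027, -0.1, 0.125]
[-0.027, 0.026, -0.099, 0.125]
[-0.032, 0.026, -0.097, 0.125]
[-0.037, 0.025, -0.096, 0.125]
[-0.042, 0.025, -0.094, 0.125]
[-0.046, 0.024, -0.092, 0.125]
[-0.05, 0.024, -0.089, 0.125]
[-0.055, 0.023, -0.087, 0.125]
```

Emit:
play_rows(
  moves=[
    [-0.003,0.027,-0.103,0.125],
    [-0.008,0.027,-0.102,0.125],
    [-0.013,0.027,-0.102,0.125],
    [-0.018,0.027,-0.101,0.125],
    [-0.023,0.027,-0.1,0.125],
    [-0.027,0.026,-0.099,0.125],
  ],
)

```text
t: 3.9
eef_pos: [0.5238, 0.3466, 0.2838]
ee_rot: [-0.001, 0.631, 0.776, -0.0]
contact_force: [-2.4, 5.0, -3.4]
finger_gap: 0.282
gripper_force: 30.0
```

Emit:
play_rows(
  moves=[
    [-0.032,0.026,-0.097,0.125],
    [-0.037,0.025,-0.096,0.125],
    [-0.042,0.025,-0.094,0.125],
    [-0.046,0.024,-0.092,0.125],
    [-0.05,0.024,-0.089,0.125],
    [-0.055,0.023,-0.087,0.125],
    [0,0,0,0],
    [0,0,0,0],
  ],
)

```text
t: 4.7
eef_pos: [0.5339, 0.3346, 0.3123]
ee_rot: [-0.0, 0.661, 0.751, 0.001]
contact_force: [-3.8, 3.2, 4.3]
finger_gap: 0.277
gripper_force: 30.0
```

```bash
python3 go.py .532 .335 .311 97.3
python3 - <<'E'
from h import *
t=cams.camera("top");s=cams.camera("side");np.savez("top1.npz",**t);np.savez("side1.npz",**s)
im=np.zeros((600,800,3),np.uint8)
im[:480,:400]=cv2.resize(t["pixels"][130:250,190:290,::-1],None,fx=4,fy=4,interpolation=3)
im[:480,400:800]=cv2.resize(s["pixels"][80:200,260:360,::-1],None,fx=4,fy=4,interpolation=3)
cv2.imwrite("pics/l1.png",im)
E
```

```text
t 4.7 pos [0.5339 0.3346 0.3123] ang 97.28 F [-3.8  3.2  4.3] gap 0.277 30.0 tilt [ 4.0e-04  1.4e-03 -1.0e+00] q [-0.88  0.38  0.35  1.51 -0.13  1.27 -0.39]
units [ 0.012 -0.036  0.026] turn -0.0033333333333333335
```

View pics/l1.png

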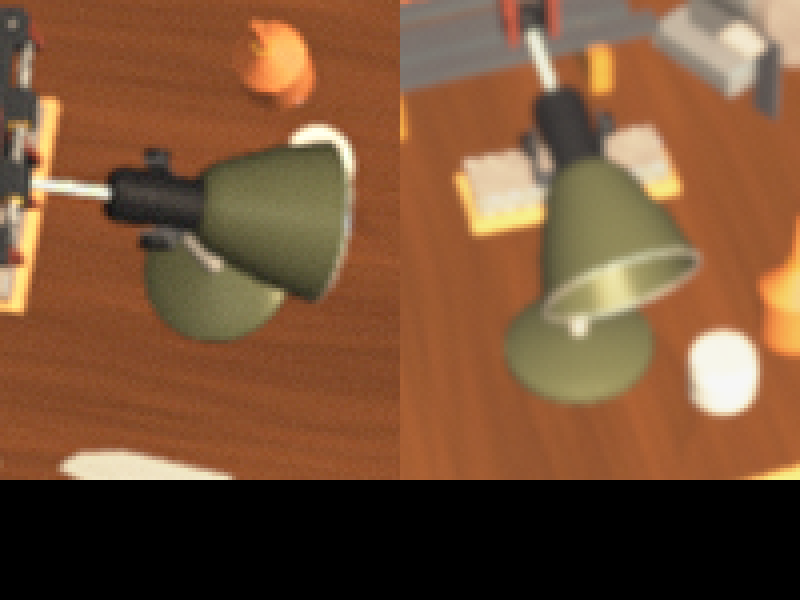

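The top crop shows the lamp turned and tilted, with the stem at about (199–217,176–178). In the side crop the mouth rim runs from about (396,158) to (435,144), so its centre is near (415,151). I'll release, back off upward and measure the aim using the ball and the rim.

Emit:
play_rows(
  moves=[
    [0,0,0,0],
    [0,0,0,0],
    [0,0,0,0],
    [0,0,-0.5,0],
    [0,0,-0.7,0],
    [0,0,-0.7,0],
    [0,0.7,-0.5,0],
    [0,0.8,0,0],
  ],
  jaw=0.7,
)

```text
t: 5.6
eef_pos: [0.6094, 0.3441, 0.437]
ee_rot: [0.001, 0.66, 0.751, 0.004]
contact_force: [0.4, 0.0, -0.3]
finger_gap: 0.697
gripper_force: 0.0
```

Emit:
play_rows(
  moves=[
    [-0.8,0,0,0],
    [-0.8,0,0,0],
    [-0.8,0,0,0],
    [0,0,0,0],
  ],
)

```text
t: 6.0
eef_pos: [0.6255, 0.2162, 0.432]
ee_rot: [0.002, 0.665, 0.747, -0.001]
contact_force: [-0.7, -1.1, 0.6]
finger_gap: 0.702
gripper_force: 0.0
```

```bash
python3 - <<'E'
from h import *
t=cams.camera("top");s=cams.camera("side");np.savez("top2.npz",**t);np.savez("side2.npz",**s)
im=np.zeros((600,800,3),np.uint8)
im[:480,:400]=cv2.resize(t["pixels"][130:250,190:290,::-1],None,fx=4,fy=4,interpolation=3)
im[:480,400:800]=cv2.resize(s["pixels"][80:200,260:360,::-1],None,fx=4,fy=4,interpolation=3)
cv2.imwrite("pics/l2.png",im)
E
python3 go.py .532 .335 .311 97.3
```

```text
t 6.1 pos [0.6241 0.2229 0.4315] ang 97.11 F [-0.2  0.5 -0.2] gap 0.702 0.0 tilt [ 4.e-04 -3.e-04 -1.e+00] q [-0.67  0.41  0.41  1.21 -0.16  1.55 -0.17]
units [ 2.454 -1.55   2.408] turn -0.03166666666666667
```

View pics/l2.png

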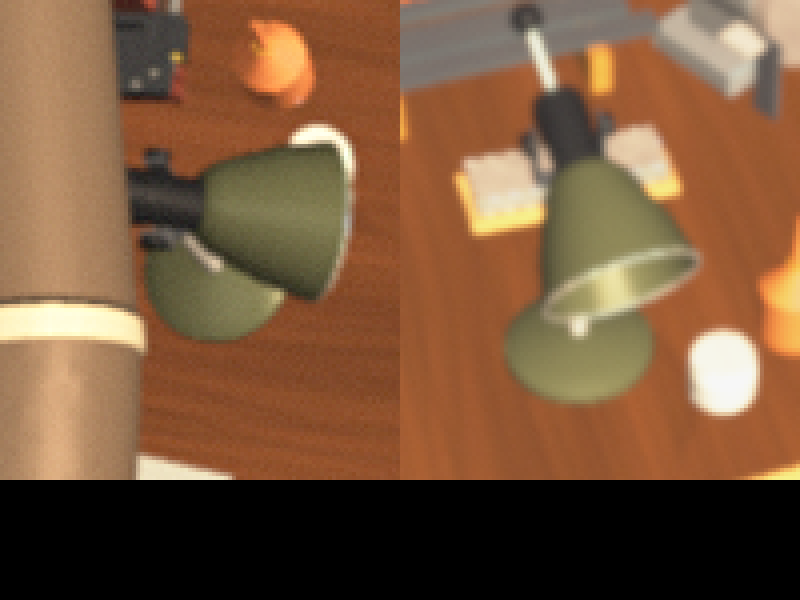

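The side view shows the ball at about (390.5,84) after the crop offset, which is (260+31, 80+4) = (291,84). The top view is blocked by the arm, so I move it clear.

Emit:
play_rows(
  moves=[
    [-0.8,0,0,0],
    [-0.8,0,0,0],
    [-0.8,0,0,0],
    [-0.8,0,0,0],
    [-0.8,0,0,0],
    [-0.8,0,0,0],
    [0,0,0,0],
  ],
)

```text
t: 6.8
eef_pos: [0.654, -0.0193, 0.4312]
ee_rot: [0.001, 0.663, 0.748, -0.001]
contact_force: [-0.1, -0.5, 0.9]
finger_gap: 0.702
gripper_force: 0.0
```

```bash
cat > fit.py <<'E'
from lamp import *
from scipy.optimize import least_squares
import sys
def rim(c,box):
    x0,y0,x1,y1=box
    g=cv2.resize(c["pixels"][y0:y1,x0:x1],None,fx=4,fy=4,interpolation=3).astype(int)
    m=(g.max(2)-g.min(2)<70)&(g.min(2)>105)
    return g,m
t0,s0=load(0,"top0.npz"),load(0,"side0.npz")
t=cams.camera("top");s=cams.camera("side");np.savez("top3.npz",**t);np.savez("side3.npz",**s)
b=[dark(t0,195,184,6,90)[0],dark(s0,288,98,6,95)[0]]
b2=[dark(t,int(sys.argv[1]),int(sys.argv[2]),6,90),dark(s,int(sys.argv[3]),int(sys.argv[4]),6,95)];print(b2);b2=[x[0] for x in b2]
print("ball now",tri(t,b2[0],s,b2[1]))
m0=np.array([float(sys.argv[5]),float(sys.argv[6])]);m1=np.array([float(sys.argv[7]),float(sys.argv[8])])
def geo(h,a,ti):
    d=np.array([np.cos(ti)*np.cos(a),np.cos(ti)*np.sin(a),-np.sin(ti)]);H=np.array([h[0],h[1],.25]);return H-.105*d,H+.133*d,H,d
def mc(c,M,d):
    y=np.cross([0,0,1],d);y/=np.linalg.norm(y);z=np.cross(d,y)
    P=np.array([proj(c,M+.066*(np.cos(k)*y+np.sin(k)*z)) for k in np.linspace(0,2*np.pi,40,endpoint=False)],np.float32)
    return np.array(cv2.fitEllipse(P)[0])
def res(p):
    r=[]
    for (a,ti),bb,m,T,S in((p[2:4],b,m0,t0,s0),(p[4:6],b2,m1,t,s)):
        B,M,H,d=geo(p[:2],a,ti);r+=[proj(T,B)-bb[0],proj(S,B)-bb[1],mc(S,M,d)-m]
    r.append((p[:2]-[.5440,.2475])/.003)
    return np.concatenate(r)
f=least_squares(res,[.544,.248,-1.28,0,-1.44,.55]);p=f.x;print("head",p[:2],"head/tilt0",np.degrees(p[2]),p[3],"now",np.degrees(p[4]),p[5]);print(f.fun.round(2))
F=np.array([.582,-.054,.048]);B,M,H,d=geo(p[:2],p[4],p[5])
w=F-H;w/=np.linalg.norm(w);print("want",np.degrees(np.arctan2(w[1],w[0])),np.arcsin(-w[2]),"err deg",np.degrees(np.arccos(w@d)),"hits",H+d*(.048-.25)/d[2],"ball want",H-.105*w,"ball",B)
E
python3 - <<'E'
from lamp import *
# rim extents: side0 and side2
for f,box in(("side0.npz",(296,108,346,160)),("side2.npz",(290,134,342,166))):
    c=load(0,f);x0,y0,x1,y1=box;g=cv2.resize(c["pixels"][y0:y1,x0:x1],None,fx=4,fy=4,interpolation=3).astype(int)
    G=green(dict(pixels=g.clip(0,255)));m=(~G)&(g[...,2]>g[...,0]*.72)&(g[...,0]>105)
    k,l,st,ce=cv2.connectedComponentsWithStats(m.astype(np.uint8));i=1+np.argmax(st[1:,2]*st[1:,3])
    pts=np.argwhere(l==i)[:,::-1].astype(np.float32)
    hull=cv2.convexHull(pts);e=cv2.fitEllipse(hull);print(f,st[i],(np.array(e[0])+.5)/4-.5+[x0,y0],np.array(e[1])/4,e[2])
E
python3 go.py .532 .335 .311 97.3
```

```text
side0.npz [  20   48   84  160 5120] [311.4805584  141.07333374] [21.41464806 44.16778946] 13.664873123168945
side2.npz [  56   32  104   32 1104] [317.20684814 145.17847729] [ 4.62022114 28.05714989] 74.59529876708984
t 6.8 pos [ 0.654  -0.0193  0.4312] ang 96.88 F [-0.1 -0.5  0.9] gap 0.702 0.0 tilt [ 0.     -0.0033 -1.    ] q [-0.35  0.4   0.48  1.23 -0.18  1.55  0.22]
units [ 7.335 -1.573  2.381] turn -0.06999999999999999
```

```bash
python3 fit.py 194 176 291 84 321.0 134.7 315.1 150.8
```

```text
[(array([192.397567  , 174.61865303]), array([  1.  ,   1.5 ,   7.75,   7.25, 177.25])), (array([290.91011706,  83.86371237]), array([  2.75,   3.25,   7.75,   7.  , 149.5 ]))]
ball now (array([0.53099177, 0.33902623, 0.30650093]), np.float64(0.0017099049413691377))
head [0.54439592 0.25108852] head/tilt0 -74.2722746725502 -0.0368900251042503 now -81.38274123699566 0.5671187462797007
[-0.76  0.47  0.54  0.16  0.81  2.    0.12  0.28  0.31 -0.01  0.01  1.31
  0.13  1.2 ]
want -82.97337427879461 0.5813713010618554 err deg 1.5653470792670279 hits [ 0.59191637 -0.06248695  0.048     ] ball want [0.53366146 0.33817906 0.3076629 ] ball [0.53112632 0.33865125 0.30640643]
```

Run:
```python
from h import *
for n in("top","side"):
    a,b=load(0,n+"0.npz")["pixels"].astype(float),load(0,n+"3.npz")["pixels"].astype(float)
    r=cv2.GaussianBlur(b.sum(2),(0,0),3)/cv2.GaussianBlur(a.sum(2),(0,0),3)
    ys=range(100,290,12);xs=range(220,450,14);print(n,list(xs))
    for y in ys: print(y,[round(float(r[y,x]),2) for x in xs])
```

```text
top [220, 234, 248, 262, 276, 290, 304, 318, 332, 346, 360, 374, 388, 402, 416, 430, 444]
100 [0.99, 0.99, 0.99, 0.99, 0.99, 0.71, 1.28, 1.51, 0.8, 0.97, 0.99, 0.99, 0.99, 0.99, 0.99, 0.99, 0.99]
112 [0.99, 0.99, 1.0, 0.99, 0.93, 0.78, 1.22, 1.67, 1.61, 1.02, 0.99, 0.98, 0.99, 0.99, 0.99, 0.99, 0.99]
124 [0.99, 0.99, 0.99, 0.99, 0.79, 0.95, 1.29, 1.66, 1.25, 0.99, 0.99, 0.99, 0.99, 0.99, 0.98, 0.99, 0.99]
136 [0.99, 0.99, 0.99, 0.99, 0.68, 1.07, 1.47, 1.7, 1.08, 0.99, 0.99, 0.99, 0.99, 0.99, 0.99, 0.99, 0.99]
148 [0.99, 0.99, 0.99, 1.0, 0.69, 1.16, 1.61, 1.6, 0.88, 0.99, 0.99, 0.99, 0.99, 0.99, 0.99, 0.99, 0.99]
160 [0.99, 0.99, 1.2, 1.24, 0.67, 1.23, 1.71, 1.39, 0.93, 0.99, 0.99, 0.99, 0.99, 0.99, 0.99, 0.99, 0.99]
172 [0.95, 1.18, 1.26, 0.86, 0.48, 1.33, 1.46, 0.74, 0.99, 0.99, 0.99, 0.99, 0.99, 0.99, 0.99, 0.99, 0.99]
184 [1.14, 0.94, 1.62, 0.92, 0.86, 1.46, 1.2, 0.84, 0.99, 0.99, 0.99, 0.99, 0.99, 0.99, 0.99, 0.99, 0.99]
196 [0.99, 0.99, 0.74, 0.59, 1.08, 1.57, 1.15, 0.95, 0.99, 0.99, 0.99, 0.99, 0.99, 0.99, 0.99, 0.99, 0.99]
208 [0.99, 0.99, 0.95, 1.44, 2.25, 2.13, 1.05, 0.99, 0
[... 1544 characters left out ...]
 1.0, 1.0, 1.0, 1.0, 1.0, 1.0, 1.0, 1.0, 1.0, 1.0, 1.0, 1.0, 1.0, 1.0]
208 [1.0, 1.0, 1.0, 1.0, 1.0, 1.0, 1.0, 1.0, 1.0, 1.0, 1.0, 1.0, 1.0, 1.0, 1.0, 1.0, 1.0]
220 [1.0, 1.0, 1.0, 1.0, 1.0, 1.0, 1.0, 1.0, 1.0, 1.0, 1.0, 1.0, 1.0, 1.0, 1.0, 1.0, 1.0]
232 [1.0, 1.0, 1.0, 1.0, 1.0, 1.0, 1.0, 1.0, 1.0, 1.0, 1.0, 1.0, 1.0, 1.0, 1.0, 1.0, 1.0]
244 [1.0, 1.0, 1.0, 1.0, 1.0, 1.0, 1.0, 1.0, 1.0, 1.0, 1.0, 1.0, 1.0, 1.0, 1.0, 1.0, 1.0]
256 [1.0, 1.0, 1.0, 1.0, 1.0, 1.0, 1.0, 1.0, 1.0, 1.0, 1.0, 1.0, 1.0, 1.0, 1.0, 1.0, 1.0]
268 [1.0, 1.0, 1.0, 1.0, 1.0, 1.0, 1.0, 1.0, 1.0, 1.0, 1.0, 1.0, 1.0, 1.0, 1.0, 1.0, 1.0]
280 [1.0, 1.0, 1.0, 1.0, 1.0, 1.0, 1.0, 1.0, 1.0, 1.0, 1.0, 1.0, 1.0, 1.0, 1.0, 1.0, 1.0]
```

Run:
```python
from h import *
def geo(h,a,ti):
    a=np.radians(a);d=np.array([np.cos(ti)*np.cos(a),np.cos(ti)*np.sin(a),-np.sin(ti)]);H=np.array([*h,.25]);return H-.105*d,H+.133*d,H,d
im=np.zeros((600,800,3),np.uint8)
for i,(f,n,a,ti,(x0,y0)) in enumerate((("0","side",-74.27,-.037,(284,90)),("3","side",-81.4,.567,(284,75)),("0","top",-74.27,-.037,(190,150)),("3","top",-81.4,.567,(190,150)))):
    c=load(0,n+f+".npz");k=8 if n=="side" else 4;w,h=(50,75) if n=="side" else (95,70)
    g=cv2.resize(c["pixels"][y0:y0+h,x0:x0+w,::-1],None,fx=k,fy=k,interpolation=3)
    B,M,H,d=geo((.5444,.2500),a,ti);y=np.cross([0,0,1],d);y/=np.linalg.norm(y);z=np.cross(d,y)
    T=lambda P:tuple(int(v) for v in ((proj(c,P)-[x0,y0]+.5)*k))
    for t in np.linspace(0,2*np.pi,36,endpoint=False): cv2.circle(g,T(M+.066*(np.cos(t)*y+np.sin(t)*z)),1,(255,0,255),-1)
    for P in(B,M,H):cv2.circle(g,T(P),2,(0,0,255),-1)
    if n=="side": im[:600,i*400:i*400+400]=g
    else:
        if i==2: im2=np.zeros((600,800,3),np.uint8)
        im2[(i-2)*300:(i-2)*300+280,:380]=g
cv2.imwrite("pics/r1.png",im);cv2.imwrite("pics/r2.png",im2)
```

View pics/r1.png

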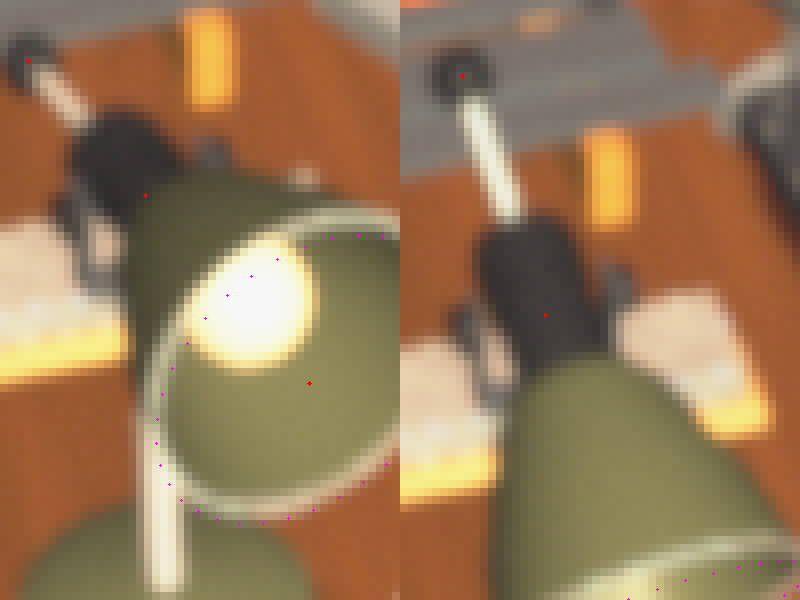

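In the overlay, the ball agrees to 0.5 px, but the pin midpoint and the rim in the side view lie about 2 px above the prediction. I'll check the top overlay too.

View pics/r2.png

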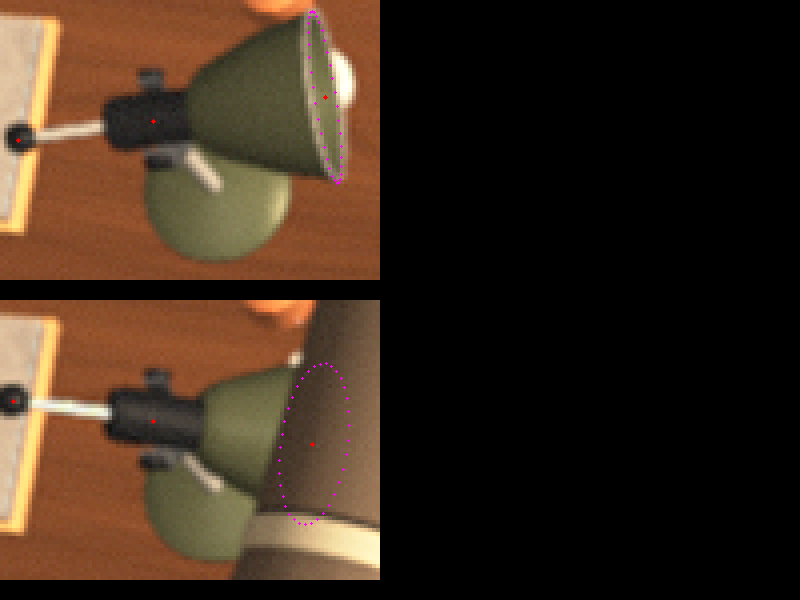

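```bash
sed -i 's/return np.array(cv2.fitEllipse(P)\[0\])/return (P.max(0)+P.min(0))\/2/; s/,np.float32)$/)/' fit.py
sed -i 's/^t=cams.camera.*$/t=load(0,"top3.npz");s=load(0,"side3.npz")/' fit.py
sed -i 's/range(2\*np.pi,40/&/; s/np.linspace(0,2\*np.pi,40/np.linspace(0,2*np.pi,720/' fit.py
sed -i 's/B,M,H,d=geo(p\[:2\],a,ti);r+=.*/B,M,H,d=geo(p[:2],a,ti);r+=[proj(T,B)-bb[0]+p[6:8],proj(S,B)-bb[1]+p[8:10],mc(S,M,d)-m+p[8:10],proj(S,H)[1:]+p[9]-114.0+.0]/; s/r.append((p\[:2\].*/r.append((p[:2]-[.5440,.2480])\/.003);r.append(p[6:]\/.7)/; s/-1.44,.55\])/-1.44,.55,0,0,0,0],diff_step=1e-4)/; s/print("head"/print(p[6:]);print("head"/' fit.py
python3 - <<'E'
# pin midpoint in side: from r1 crop (142,183)/8 and (543,303)/8
print((142/8-.5+284,183/8-.5+90),(143/8-.5+284,303/8-.5+75))
E
sed -i 's/-114.0+.0/-112.4/' fit.py
python3 fit.py 194 176 291 84 321.1 135.0 315.1 150.8
```

```text
(301.25, 112.375) (301.375, 112.375)
[(array([192.397567  , 174.61865303]), array([  1.  ,   1.5 ,   7.75,   7.25, 177.25])), (array([290.91011706,  83.86371237]), array([  2.75,   3.25,   7.75,   7.  , 149.5 ]))]
ball now (array([0.53099177, 0.33902623, 0.30650093]), np.float64(0.0017099049413691377))
[ 0.10581974 -0.23904984 -0.31497711 -0.76041761]
head [0.54452173 0.25069506] head/tilt0 -74.61044189667811 -0.06546850216984122 now -81.86326106361717 0.5136878306957379
[-0.16  0.25  0.53  0.15  0.2   0.15  0.63 -0.06  0.23  0.06 -0.05 -0.14
  0.05  0.63  0.17  0.9   0.15 -0.34 -0.45 -1.09]
want -82.98769559735912 0.5819778513443246 err deg 4.028654639891287 hits [ 0.5951948  -0.10372321  0.048     ] ball want [0.53381331 0.33775355 0.30771611] ball [0.53157847 0.34122297 0.30159621]
```

```bash
python3 - <<'E'
from h import *
for f,lst in(("top0.npz",((-74.6,-.065),(-74.6,-.03),(-74.6,0))),("top2.npz",((-81.8,.51),(-81.8,.54),(-81.8,.57)))):
  c=load(0,f)
  for a,ti in lst:
    A=np.radians(a);d=np.array([np.cos(ti)*np.cos(A),np.cos(ti)*np.sin(A),-np.sin(ti)]);M=np.array([.5445,.2500,.25])+.133*d
    y=np.cross([0,0,1],d);y/=np.linalg.norm(y);z=np.cross(d,y)
    P=np.array([proj(c,M+.066*(np.cos(k)*y+np.sin(k)*z)) for k in np.linspace(0,2*np.pi,360)])
    print(f,a,ti,"x",P[:,0].min(),P[:,0].max(),"y",P[:,1].min(),P[:,1].max(),"at ymin x",P[P[:,1].argmin(),0],"at ymax x",P[P[:,1].argmax(),0])
E
python3 arc.py 4 -81.8 0.53 -83.0 0.582; python3 go.py .5315 .3395 .38 98.2
```

```text
top0.npz -74.6 -0.065 x 265.97402260881955 275.1900175631631 y 152.1917830951373 195.21845832029936 at ymin x 267.33112010311015 at ymax x 273.78880916290603
top0.npz -74.6 -0.03 x 266.9506430757479 274.82074164489256 y 152.6723836398533 195.57632840673656 at ymin x 267.8633911007981 at ymax x 273.8728225462028
top0.npz -74.6 0 x 267.70427707977643 274.50003995786835 y 153.08919345182508 195.88591305869278 at ymin x 268.2751783059358 at ymax x 273.9350113579359
top2.npz -81.8 0.51 x 261.2954513536012 276.6939496409228 y 164.96553570645048 205.48898614443803 at ymin x 271.2733609914775 at ymax x 266.69713353100394
top2.npz -81.8 0.54 x 260.31123902743485 276.7541543304455 y 165.3202612891449 205.6924405212348 at ymin x 270.8044384975309 at ymax x 266.256048452719
top2.npz -81.8 0.57 x 259.30422422415353 276.7707187423512 y 165.66693512862415 205.89118824980204 at ymin x 270.4308547934595 at ymax x 265.65575538358735
[-0.014, 0.009, -0.023, 0.05]
[-0.014, 0.009, -0.023, 0.05]
[-0.015, 0.009, -0.023, 0.05]
[-0.015, 0.009, -0.023, 0.05]
t 6.9 pos [ 0.6542 -0.013   0.4309] ang 97.26 F [0.4 1.2 1.2] gap 0.701 0.0 tilt [-5.e-04  3.e-04 -1.e+00] q [-0.36  0.4   0.47  1.23 -0.18  1.55  0.21]
units [ 7.304 -1.543  1.021] turn -0.15666666666666665
```

Emit:
play_rows(
  moves=[
    [0.91,-0.193,0,0],
    [0.91,-0.193,0,0],
    [0.91,-0.193,0,0],
    [0.91,-0.193,0,0],
    [0.91,-0.193,0,0],
    [0.91,-0.193,0,0],
    [0.91,-0.193,0,0],
    [0.91,-0.193,0,-0.15],
  ],
)

```text
t: 7.7
eef_pos: [0.5286, 0.3424, 0.4312]
ee_rot: [-0.001, 0.653, 0.757, 0.0]
contact_force: [0.6, 0.0, 0.1]
finger_gap: 0.701
gripper_force: 0.0
```

Emit:
play_rows(
  moves=[
    [0,0,0,0],
    [0,0,0,0],
    [0,0,0.4,0],
    [0,0,0.4,0],
    [0,0,0,0],
  ],
)

```text
t: 8.2
eef_pos: [0.5305, 0.3368, 0.3889]
ee_rot: [-0.0, 0.655, 0.756, -0.002]
contact_force: [0.0, -0.5, -0.1]
finger_gap: 0.698
gripper_force: 0.0
```

```bash
python3 go.py .5316 .3402 .306 98.2;python3 arc.py 4 -81.8 0.514 -83.0 0.582
```

```text
t 8.2 pos [0.5305 0.3368 0.3889] ang 98.14 F [ 0.  -0.5 -0.1] gap 0.698 0.0 tilt [-0.0032 -0.0027 -1.    ] q [-0.88  0.35  0.33  1.38 -0.11  1.44 -0.41]
units [0.067 0.037 1.657] turn -0.01
[-0.018, 0.009, -0.031, 0.05]
[-0.018, 0.009, -0.031, 0.05]
[-0.019, 0.009, -0.03, 0.05]
[-0.019, 0.009, -0.03, 0.05]
```

Emit:
play_rows(
  moves=[
    [0.06,0.03,0.4,0],
    [0,0,0.4,0],
    [0,0,0.4,0],
    [0,0,0.25,0],
    [0,0,0.2,0],
    [0,0,0,0],
    [0,0,0,0],
  ],
)

```text
t: 8.9
eef_pos: [0.5327, 0.3411, 0.3095]
ee_rot: [0.0, 0.655, 0.756, 0.0]
contact_force: [0.5, -0.3, -0.1]
finger_gap: 0.703
gripper_force: 0.0
```

Emit:
play_rows(
  moves=[
    [0,0,0,0],
    [0,0,0,0],
    [0,0,0,0],
    [0,0,0,0],
    [0,0,0,0],
    [0,0,0,0],
  ],
  jaw=0,
)

```text
t: 9.5
eef_pos: [0.5325, 0.3411, 0.3089]
ee_rot: [0.0, 0.655, 0.756, 0.0]
contact_force: [-0.0, -0.1, 0.6]
finger_gap: 0.276
gripper_force: 30.0
```

Emit:
play_rows(
  moves=[
    [-0.018,0.009,-0.031,0.05],
    [-0.018,0.009,-0.031,0.05],
    [-0.018,0.009,-0.03,0.05],
    [-0.018,0.009,-0.03,0.05],
    [0,0,0,0],
    [0,0,0,0],
    [0,0,0,0],
  ],
)

```text
t: 10.2
eef_pos: [0.5346, 0.3378, 0.315]
ee_rot: [-0.0, 0.663, 0.749, 0.0]
contact_force: [-1.0, 2.7, -1.1]
finger_gap: 0.282
gripper_force: 30.0
```

```bash
python3 go.py .5338 .3378 .3107 97
```

```text
t 10.2 pos [0.5346 0.3378 0.315 ] ang 96.99 F [-1.   2.7 -1.1] gap 0.282 30.0 tilt [ 0.e+00  3.e-04 -1.e+00] q [-0.87  0.38  0.32  1.5  -0.12  1.28 -0.41]
units [ 0.002 -0.015  0.086] turn -0.0016666666666666668
```

Emit:
play_rows(
  moves=[
    [0,0,0,0],
    [0,0,0,0],
    [0,0,0,0],
    [0,0,-0.5,0],
    [0,0,-0.8,0],
    [0,0,-0.8,0],
    [-0.3,0,-0.4,0],
    [-0.8,0.06,0,0],
  ],
  jaw=0.75,
)

```text
t: 11.0
eef_pos: [0.5441, 0.2868, 0.4428]
ee_rot: [0.0, 0.66, 0.751, 0.003]
contact_force: [0.9, -0.3, -0.1]
finger_gap: 0.753
gripper_force: 0.0
```

Emit:
play_rows(
  moves=[
    [-0.9,0.06,0,0],
    [-0.9,0.06,0,0],
    [-0.9,0.06,0,0],
    [-0.9,0.06,0,0],
    [-0.9,0.06,0,0],
    [-0.9,0.06,0,0],
    [-0.9,0.06,0,0],
    [-0.9,0.06,0,0],
  ],
)

```text
t: 11.8
eef_pos: [0.6119, -0.0731, 0.4402]
ee_rot: [0.0, 0.663, 0.749, 0.0]
contact_force: [0.2, 0.2, -0.7]
finger_gap: 0.75
gripper_force: 0.0
```

Emit:
play_rows(
  moves=[
    [-0.9,0.06,0,0],
    [-0.9,0.06,0,0],
    [-0.9,0.06,0,0],
    [-0.9,0.06,0,0],
    [-0.9,0.06,0,0],
    [0,0,0,-1],
    [0,0,0,-1],
    [0,0,0,-1],
  ],
)

```text
t: 12.6
eef_pos: [0.6539, -0.2935, 0.4394]
ee_rot: [-0.0, 0.536, 0.844, -0.0]
contact_force: [0.6, 0.6, -0.5]
finger_gap: 0.749
gripper_force: 0.0
```

```bash
python3 go.py .549 -.3205 .25 157.7
python3 - <<'E'
from h import *
t=cams.camera("top");s=cams.camera("side");np.savez("top3.npz",**t);np.savez("side3.npz",**s)
im=np.zeros((600,800,3),np.uint8)
im[:600,:400]=cv2.resize(s["pixels"][78:178,270:337,::-1],(402,600),interpolation=3)[:,:400]
im[:480,400:]=cv2.resize(t["pixels"][140:220,185:285,::-1],None,fx=4,fy=4,interpolation=3)[:320].repeat(1,0) if 0 else np.vstack([cv2.resize(t["pixels"][140:220,185:285,::-1],None,fx=4,fy=4,interpolation=3),np.zeros((160,400,3),np.uint8)])
cv2.imwrite("pics/l3.png",im)
E
```

```text
t 12.6 pos [ 0.6539 -0.2935  0.4394] ang 115.15 F [ 0.6  0.6 -0.5] gap 0.749 0.0 tilt [-7.e-04 -4.e-04 -1.e+00] q [ 0.09  0.54  0.5   1.02 -0.25  1.64  0.96]
units [ 0.404 -2.125  3.789] turn -7.091666666666666
```

View pics/l3.png

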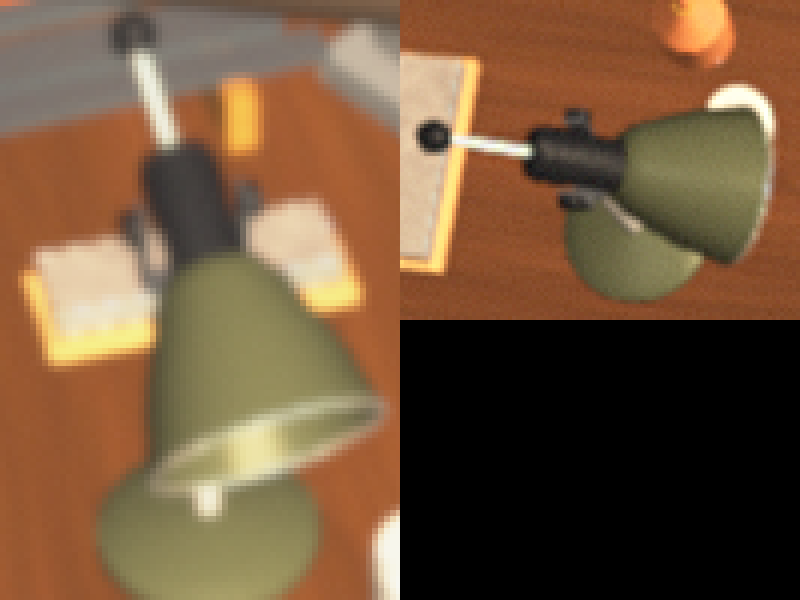

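In the side view the ball is at about (291.6,83) and the rim centre at about (313.9,151.4). In the top view the ball is at (193,174). Refit with these.

```bash
python3 fit.py 193 174 291 83 321.1 135.0 313.9 151.4
```

```text
[(array([192.97471306, 173.72686514]), array([  2.5 ,   2.5 ,   7.75,   7.25, 174.25])), (array([291.49055755,  82.92086331]), array([  3.5 ,   3.25,   7.25,   6.75, 139.  ]))]
ball now (array([0.532514  , 0.33567476, 0.31231473]), np.float64(0.0015985068955226384))
[ 0.138352   -0.2257843  -0.34142144 -0.80758499]
head [0.54438559 0.25070436] head/tilt0 -74.62480119198429 -0.06509529577723391 now -82.97324562316467 0.5656904994078712
[-0.14  0.3   0.47  0.09  0.12  0.12  0.59 -0.14  0.16  0.12  0.04 -0.01
  0.23  0.59  0.13  0.9   0.2  -0.32 -0.49 -1.15]
want -82.96269024066557 0.5819391486490127 err deg 0.9310212265854885 hits [ 0.58330671 -0.06506372  0.048     ] ball want [0.5336389  0.33776038 0.30771272] ball [0.53354164 0.33868153 0.30627988]
```

Emit:
play_rows(
  moves=[
    [0,0,0,-1],
    [0,0,0,-1],
    [0,0,0,-1],
    [0,0,0,-1],
    [0,0,0,-1],
    [0,0,0,-1],
    [0,0,0,-1],
    [0,0,0,-0.09],
  ],
)

```text
t: 13.5
eef_pos: [0.6541, -0.2925, 0.4399]
ee_rot: [0.0, 0.195, 0.981, -0.0]
contact_force: [0.1, 0.7, -0.3]
finger_gap: 0.752
gripper_force: 0.0
```

```bash
python3 go.py .549 -.3205 .15 157.7
```

```text
t 13.5 pos [ 0.6541 -0.2925  0.4399] ang 157.47 F [ 0.1  0.7 -0.3] gap 0.752 0.0 tilt [ 1.e-04 -1.e-04 -1.e+00] q [ 0.17  0.53  0.35  1.01 -0.17  1.63  1.64]
units [ 1.727 -1.322  5.799] turn -0.03833333333333334
```

Emit:
play_rows(
  moves=[
    [0.22,-0.165,0.7,0],
    [0.22,-0.165,0.7,0],
    [0.22,-0.165,0.7,0],
    [0.22,-0.165,0.7,0],
    [0.22,-0.165,0.7,0],
    [0.22,-0.165,0.7,0],
    [0.22,-0.165,0.7,0],
    [0.19,-0.165,0.7,0],
  ],
)

```text
t: 14.3
eef_pos: [0.5483, -0.3205, 0.1589]
ee_rot: [0.0, 0.197, 0.98, -0.0]
contact_force: [0.4, 0.2, 0.4]
finger_gap: 0.752
gripper_force: 0.0
```

Emit:
play_rows(
  moves=[
    [0,0,0.6,0],
    [0,0,0.6,0],
    [0,0,0.4,0],
    [0,0,0,0],
    [0,0,0,0],
  ],
)

```text
t: 14.8
eef_pos: [0.5491, -0.3206, 0.0802]
ee_rot: [-0.0, 0.196, 0.981, -0.0]
contact_force: [-0.2, -0.4, -0.2]
finger_gap: 0.757
gripper_force: 0.0
```

```bash
python3 go.py .549 -.321 .0245 157.7
```

```text
t 14.8 pos [ 0.5491 -0.3206  0.0802] ang 157.37 F [-0.2 -0.4 -0.2] gap 0.757 0.0 tilt [-2.e-04 -3.e-04 -1.e+00] q [ 0.25  0.61  0.29  1.73 -0.22  0.83  1.81]
units [-1.000e-03 -7.000e-03  1.115e+00] turn -0.055
```

Emit:
play_rows(
  moves=[
    [0,0,0.5,-0.05],
    [0,0,0.4,0],
    [0,0,0.2,0],
    [0,0,0,0],
    [0,0,0,0],
  ],
)

```text
t: 15.3
eef_pos: [0.5496, -0.3209, 0.0261]
ee_rot: [0.001, 0.193, 0.981, -0.0]
contact_force: [-0.0, -0.3, -0.3]
finger_gap: 0.753
gripper_force: 0.0
```

Emit:
play_rows(
  moves=[
    [0,0,0,0],
    [0,0,0,0],
    [0,0,0,0],
    [0,0,0,0],
    [0,0,0,0],
    [0,0,0,0],
  ],
  jaw=0,
  newtons=45,
)

```text
t: 15.9
eef_pos: [0.549, -0.3205, 0.025]
ee_rot: [0.0, 0.192, 0.981, -0.0]
contact_force: [-0.9, -0.7, 2.9]
finger_gap: 0.351
gripper_force: 44.9
```

```bash
python3 go.py .549 -.321 .0245 157.7
```

```text
t 15.9 pos [ 0.549  -0.3205  0.025 ] ang 157.82 F [-0.9 -0.7  2.9] gap 0.351 44.9 tilt [ 2.e-04 -2.e-04 -1.e+00] q [ 0.27  0.69  0.26  1.75 -0.25  0.73  1.84]
units [-0.003 -0.009  0.011] turn 0.02
```

Emit:
play_rows(
  moves=[
    [0,0,-0.4,0],
    [0,0,-0.7,0],
    [0,0,-0.7,0],
    [0,0,-0.7,0],
    [0,0,0,-0.9],
    [0,0,0,-0.9],
    [0,0,0,-0.9],
    [0,0,0,-0.9],
  ],
)

```text
t: 16.7
eef_pos: [0.5487, -0.3201, 0.1495]
ee_rot: [-0.0, 0.003, 1.0, 0.0]
contact_force: [-0.1, 0.4, -1.8]
finger_gap: 0.353
gripper_force: 44.9
```

```bash
python3 - <<'E'
from h import *
c=load(0,"top0.npz");p=cv2.resize(c["pixels"][150:245,290:365],None,fx=4,fy=4,interpolation=3).astype(int)
m=(p[...,0]>170)&(p[...,1]>125)
L,Rr=[],[]
for y in range(90,290,4):
    x=np.flatnonzero(m[y])
    for lst,u in((L,x.min()-.5),(Rr,x.max()+.5)): lst.append(plane(c,((u+.5)/4-.5+290,(y+.5)/4-.5+150),.048)[:2])
for lst in(L,Rr):
    P=np.array(lst,np.float32)
    f=cv2.fitLine(P,cv2.DIST_HUBER,0,.001,.001).ravel();f*=np.sign(f[0]);print(np.degrees(np.arctan2(f[1],f[0])),f[2:])
    n=np.array([-f[1],f[0]])*np.sign(f[0]);print("offset of (.582,-.054):",(np.array([.582,-.054])-f[2:])@n/1)
# keeper leaf: grey, top at ~.059
q=(p.max(2)-p.min(2)<75)&(p.min(2)>120);k,l,st,ce=cv2.connectedComponentsWithStats(q.astype(np.uint8))
i=1+np.argmax(st[1:,4]);x,y,w,h,a=st[i];print(st[i])
pts=np.argwhere(l==i)[:,::-1];P=np.array([plane(c,((u+.5)/4-.5+290,(v+.5)/4-.5+150),.06)[:2] for u,v in pts],np.float32);print(cv2.minAreaRect(P))
yaw=np.radians(5.4);r=(P-[.582,-.054])@np.array([[np.cos(yaw),-np.sin(yaw)],[np.sin(yaw),np.cos(yaw)]]);print("in block",r.min(0),r.max(0),r.mean(0))
E
python3 go.py .494 -.0623 .13 185.4
```

```text
5.5948715 [0.5616357  0.02033649]
offset of (.582,-.054): -0.07596775718047993
5.514501 [ 0.6134352  -0.12655143]
offset of (.582,-.054): 0.07523651241429248
[ 116   60   68  108 6256]
((0.6478447318077087, -0.047673482447862625), (0.10024973005056381, 0.06092125177383423), 8.040950775146484)
in block [ 0.01483776 -0.02939484] [0.11728944 0.03266212] [0.06250266 0.00138229]
t 16.7 pos [ 0.5487 -0.3201  0.1495] ang 179.65 F [-0.1  0.4 -1.8] gap 0.353 44.9 tilt [-7.e-04  5.e-04 -1.e+00] q [ 0.3   0.52  0.22  1.68 -0.13  0.95  2.13]
units [1.124 5.148 0.393] turn -0.9583333333333334
```

Emit:
play_rows(
  moves=[
    [0.16,0.735,0,0],
    [0.16,0.735,0,0],
    [0.16,0.735,0,0],
    [0.16,0.735,0,0],
    [0.16,0.735,0,0],
    [0.16,0.735,0,0],
    [0.18,0.735,0,0],
    [0,0,0.4,-0.98],
  ],
)

```text
t: 17.5
eef_pos: [0.495, -0.0568, 0.1312]
ee_rot: [0.001, -0.05, 0.999, 0.001]
contact_force: [0.4, -0.5, -1.6]
finger_gap: 0.351
gripper_force: 44.9
```

Emit:
play_rows(
  moves=[
    [0,0,0.3,0],
    [0,0,0.2,0],
    [0,0,0,0],
    [0,0,0,0],
  ],
)

```text
t: 17.9
eef_pos: [0.4946, -0.0629, 0.1049]
ee_rot: [-0.0, -0.046, 0.999, -0.0]
contact_force: [0.4, -0.5, -1.1]
finger_gap: 0.35
gripper_force: 44.9
```

```bash
python3 go.py .4924 -.0627 .073 185.55;  python3 - <<'E'
from h import *
t=cams.camera("top");s=cams.camera("side");np.savez("top4.npz",**t);np.savez("side4.npz",**s)
im=np.zeros((600,800,3),np.uint8)
im[:600,:400]=cv2.resize(t["pixels"][150:240,295:355,::-1],(400,600),interpolation=3)
im[:400,400:]=cv2.resize(s["pixels"][180:280,280:380,::-1],(400,400),interpolation=3)
cv2.imwrite("pics/b1.png",im)
E
```

```text
t 17.9 pos [ 0.4946 -0.0629  0.1049] ang -174.75 F [ 0.4 -0.5 -1.1] gap 0.35 44.9 tilt [-4.e-04 -1.e-04 -1.e+00] q [-0.08  0.38  0.13  2.05 -0.07  0.72  1.76]
units [0.043 0.008 0.638] turn -0.049999999999999996
```

View pics/b1.png

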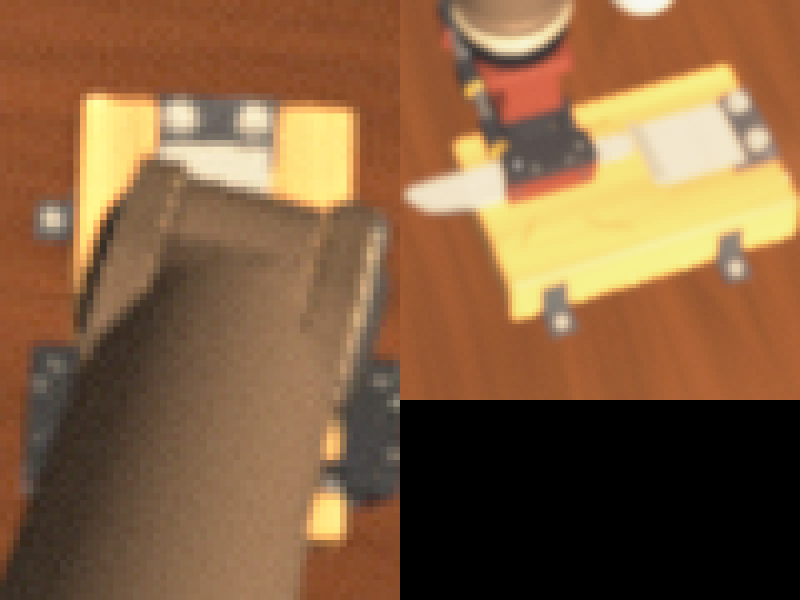

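The side view shows the blank held level, with the tang end at about (338.7,217.5), just short of the lip and in line with the keeper. Lower it onto the block.

Emit:
play_rows(
  moves=[
    [0.04,0,0.3,-0.05],
    [0,0,0.2,0],
    [0,0,0.08,0],
    [0,0,0.04,0],
    [0,0,0,0],
    [0,0,0,0],
  ],
)

```text
t: 18.6
eef_pos: [0.4929, -0.0628, 0.0742]
ee_rot: [0.0, -0.049, 0.999, -0.0]
contact_force: [-0.4, 0.1, -1.9]
finger_gap: 0.351
gripper_force: 44.9
```

```bash
python3 go.py .4924 -.0627 .073 185.55;  python3 - <<'E'
from h import *
s=cams.camera("side");np.savez("side5.npz",**s)
yaw=np.radians(5.55);Rm=np.array([[np.cos(yaw),-np.sin(yaw)],[np.sin(yaw),np.cos(yaw)]])
b=lambda P:(P[:2]-[.582,-.054])@Rm
print(b(plane(load(0,"side4.npz"),(338.7,217.5),.083)))
g=cv2.resize(s["pixels"][205:240,280:350],None,fx=4,fy=4,interpolation=3).astype(int)
m=(g.max(2)-g.min(2)<85)&(g.min(2)>125)
k,l,st,ce=cv2.connectedComponentsWithStats(m.astype(np.uint8))
for i in range(1,k):
    if st[i,4]>60:
        pts=np.argwhere(l==i)[:,::-1];P=np.array([b(plane(s,((u+.5)/4-.5+280,(v+.5)/4-.5+205),.054)) for u,v in pts])
        c=np.polyfit(P[:,0],P[:,1],1);print(st[i],P.min(0).round(3),P.max(0).round(3),P.mean(0).round(4),"slope deg",np.degrees(c[0]).round(2))
E
```

```text
t 18.6 pos [ 0.4929 -0.0628  0.0742] ang -174.40 F [-0.4  0.1 -1.9] gap 0.351 44.9 tilt [ 6.e-04  0.e+00 -1.e+00] q [-0.07  0.42  0.12  2.07 -0.08  0.65  1.78]
units [0.009 0.002 0.023] turn 0.008333333333333333
[ 0.0037157  -0.00683994]
[ 232   12   48   72 2480] [ 0.014 -0.027] [0.059 0.041] [0.0319 0.0113] slope deg 35.37
[192  56  40  32 928] [-0.031 -0.011] [0.004 0.016] [-0.0141  0.0026] slope deg 5.97
[   8   84  100   52 3488] [-0.179 -0.022] [-0.1    0.022] [-0.1368  0.0025] slope deg -3.81
```

Emit:
play_rows(
  moves=[
    [0,0,0.02,0],
    [0,0,0.02,0],
    [0,0,0,0],
  ],
)

```text
t: 18.95
eef_pos: [0.4929, -0.0627, 0.0729]
ee_rot: [0.0, -0.049, 0.999, 0.0]
contact_force: [-3.7, -0.4, 11.1]
finger_gap: 0.35
gripper_force: 44.9
```

Emit:
play_rows(
  moves=[
    [0,0,-0.015,0],
    [-0.1,0,0,0],
    [-0.1,0,0,0],
    [-0.1,0,0,0],
    [-0.1,0,0,0],
    [0,0,0,0],
  ],
)

```text
t: 19.55
eef_pos: [0.5121, -0.061, 0.073]
ee_rot: [-0.001, -0.049, 0.999, 0.0]
contact_force: [-4.0, -0.8, 7.7]
finger_gap: 0.353
gripper_force: 44.9
```

```bash
python3 go.py .5462 -.0575 .073 185.55
```

```text
t 19.55 pos [ 0.5121 -0.061   0.073 ] ang -174.41 F [-4.  -0.8  7.7] gap 0.353 44.9 tilt [-1.4e-03 -1.0e-04 -1.0e+00] q [-0.07  0.45  0.12  2.03 -0.09  0.67  1.77]
units [-0.685  0.004 -0.002] turn 0.006666666666666667
```

Emit:
play_rows(
  moves=[
    [-0.1,0,0,0],
    [-0.1,0,0,0],
    [-0.1,0,0,0],
    [0,0,0,0],
  ],
)

```text
t: 19.95
eef_pos: [0.5272, -0.0596, 0.073]
ee_rot: [-0.001, -0.049, 0.999, -0.0]
contact_force: [-4.1, -0.2, 7.6]
finger_gap: 0.35
gripper_force: 44.9
```

Emit:
play_rows(
  moves=[
    [-0.1,0,0,0],
    [-0.1,0,0,0],
    [-0.1,0,0,0],
    [-0.06,0,0,0],
    [0,0,0,0],
  ],
)

```text
t: 20.45
eef_pos: [0.5447, -0.0579, 0.073]
ee_rot: [-0.001, -0.049, 0.999, -0.0]
contact_force: [-4.2, 0.1, 8.6]
finger_gap: 0.353
gripper_force: 44.9
```

Emit:
play_rows(
  moves=[
    [0,0,0.015,0],
    [0,0,0,0],
    [0,0,0,0],
  ],
)

```text
t: 20.75
eef_pos: [0.5447, -0.0578, 0.0729]
ee_rot: [-0.001, -0.049, 0.999, 0.0]
contact_force: [-7.0, 0.7, 16.2]
finger_gap: 0.353
gripper_force: 44.9
```

```bash
python3 go.py .5462 -.0575 .073 185.55
python3 - <<'E'
from h import *
s=cams.camera("side");t=cams.camera("top");np.savez("side6.npz",**s)
yaw=np.radians(5.55);Rm=np.array([[np.cos(yaw),-np.sin(yaw)],[np.sin(yaw),np.cos(yaw)]])
b=lambda P:(P[:2]-[.582,-.054])@Rm
g=cv2.resize(s["pixels"][195:245,270:375],None,fx=4,fy=4,interpolation=3).astype(int)
m=(g.max(2)-g.min(2)<85)&(g.min(2)>125)
k,l,st,ce=cv2.connectedComponentsWithStats(m.astype(np.uint8))
for i in range(1,k):
    if st[i,4]>60:
        pts=np.argwhere(l==i)[:,::-1];P=np.array([b(plane(s,((u+.5)/4-.5+270,(v+.5)/4-.5+195),.054)) for u,v in pts]);print(st[i],P.min(0).round(3),P.max(0).round(3),P.mean(0).round(4))
im=np.zeros((600,800,3),np.uint8);im[:600,:800]=cv2.resize(s["pixels"][185:260,280:380,::-1],(800,600),interpolation=3)
cv2.imwrite("pics/f1.png",im)
E
```

```text
t 20.75 pos [ 0.5447 -0.0578  0.0729] ang -174.41 F [-7.   0.7 16.2] gap 0.353 44.9 tilt [-0.0012  0.     -1.    ] q [-0.08  0.49  0.12  1.95 -0.09  0.71  1.77]
units [-0.03   0.004 -0.002] turn 0.006666666666666667
[204   0  36   8 160] [-0.012  0.109] [0.017 0.122] [0.0027 0.1152]
[ 280   32  132   92 6960] [ 0.021 -0.03 ] [0.119 0.044] [0.0686 0.0064]
[ 112  108  104   48 3536] [-0.127 -0.022] [-0.042  0.021] [-0.0813  0.0019]
[  0 168  16  32 368] [-0.221 -0.013] [-0.205  0.016] [-0.2136  0.0014]
```

View pics/f1.png

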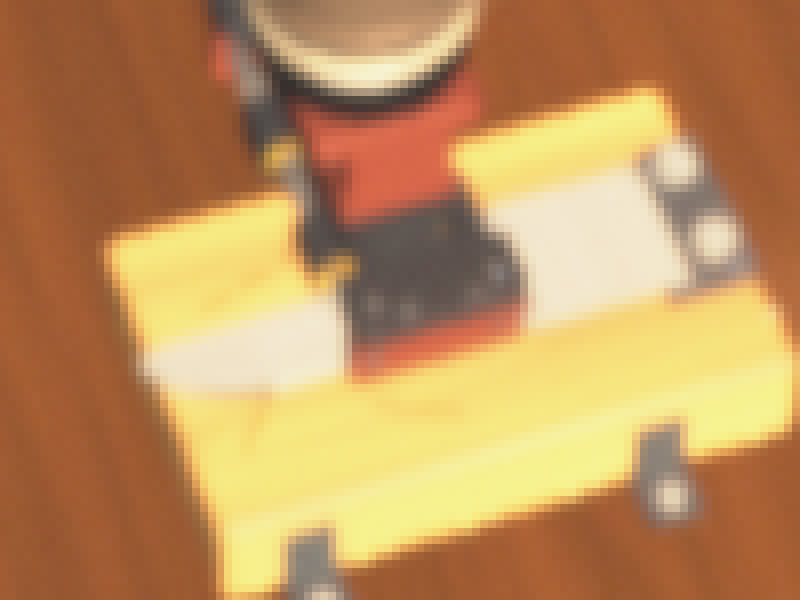

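The side view shows the blank flat on the block, its point at about (298,231) and its tang well under the leaf. The tang end is about 53 mm along the block, 28–30 mm past the keeper edge, and the fingers press down with about 16 N. Hand in.

```bash
python3 -c "
from cell import ticket;print(ticket.finish_job())"
```

```text
the job is handed in; nothing more can be done
None
```

I handed the job in at 20.8 s of the 58 s limit, with no verdict returned. The lamp measures within about 1° of the middle of the block face (tilt was the hardest part to measure), the tang is in about 28–30 mm past the keeper edge, and the fingers still hold the blank pressed flat with about 16 N; I did not measure the leaf directly, but saw no sign of it being pried up.

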